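# Refit a guide roller in its fork bracket

## Task

Put the black guide roller back into its fork bracket: set it between the two arms with its bore in line with their holes, then push the middle-length one of the three steel pins down through upper arm, roller and lower arm until its collar sits on the bracket. Swing the keeper plate fully over the collar, let go, and leave the other two pins and everything else on the bench as they are.

Things in the scene. Friction and masses are not known exactly. Their poses are not given: they have to be found in the camera images.
- roller_centre (a point): Centre of the guide roller: black plastic tyre with steel hub, 50 mm diameter, 30 mm thick, 0.12 kg, through bore 14 mm along its z. It starts lying flat on the bench (centre 15 mm up). Grip it across its diameter from above.
- fork_axis (a point): Fork bracket, grey, fixed: centre of the upper arm's hole at the arm's top face, 74 mm above the bench. z up; the fork's open side looks along -x of this frame, its web stands on the +x side. Both arms are 10 mm thick and end in an eye of 34 mm diameter about the hole axis; both holes are 14 mm.
- fork_seat (a point): Same bracket and axes: point on the hole axis 45 mm above the bench, where the roller's centre belongs when it lies on the lower arm. Lower arm 20 to 30 mm, upper arm 64 to 74 mm above the bench; the 34 mm gap between is open in front (-x) and at both sides. The roller's rim then stands 8 mm out of the eyes in front and at the sides.
- fork: Same bracket, origin on the hole axis at bench level, same axes. Web: front face 32 mm behind the axis (+x), 44 mm wide, 74 mm high. Foot 10 mm thick and 86 mm wide, from 33 to 131 mm behind the axis; nothing stands on the bench in front of the web or beside the arms.
- axle_pin_grip (a point): Middle-length steel pin: centre of its grip, a knurled neck 14 mm in diameter, 36 mm high; z up along the pin. Below it a collar (30 mm across, 5 thick, underside 23 mm under this point), then the shank: 12 mm across, 66 long, its last 10 mm tapering to 6 mm. 0.09 kg. It stands in the wooden block on the right, 35 mm deep in a 13 mm hole; top of the grip 117 mm above the bench.
- axle_pin_seat (a point): Middle pin: centre of its collar's underside; in place it sits at fork_axis. z along the pin, up.
- axle_pin_nose (a point): Middle pin: its lower end, 66 mm under the collar.
- axle_pin: Middle pin, origin at its lower end, z up.
- roller: Roller, origin at the centre of its underside, z along the bore.
- pin_block: Fixed wooden block 56 (x) x 180 (y) x 45 mm high, origin under its centre. Three holes in a row along its y at -60, 0 and +60 mm; the three pins stand in them in any order. Close the fingers across the row (along the block's x) so as not to touch the neighbours.
- pin_short_grip (a point): Shorter pin (shank 44 mm, top of grip 95 mm above the bench): centre of its grip. Not to be used.
- pin_long_grip (a point): Longer pin (shank 86 mm, top of grip 137 mm above the bench): centre of its grip. Not to be used.
- keeper (a joint): Keeper plate on the bracket, hinge in rad: 0 = closed (stop), plate points to the fork's open side (-x of fork_axis) with the pin's neck in its notch and its underside 1.5 mm above a seated collar; positive = swung open towards the fork's +y side, up to 2.4. It starts open at 1.65 to 2.25 and stays where it is left (friction 0.04 N m).
- fork_pivot (a point): Hinge axis of the keeper (vertical), 44 mm behind the hole axis (+x of the fork frame), point at the plate's mid-height, 82.5 mm above the bench. Plate 4 mm thick.
- keeper_post (a point): Middle of the post on the keeper's end by which it is swung: black plastic, vertical, 12 mm diameter, 28 mm high (85 to 113 mm above the bench), 88 mm from the hinge axis; when closed it stands 44 mm in front of the hole axis.
- bearing_big: Bystander: ball bearing 62 mm across, 16 high, loose on the bench.
- bearing_small: Bystander: ball bearing 42 mm across, 12 high, loose on the bench.
- pliers: Bystander: combination pliers, 184 mm long, loose on the bench.
- driver: Bystander: screwdriver, 228 mm long, loose on the bench.
- tape_measure: Bystander: tape measure, 80 x 36 mm, 60 high, loose on the bench.
There are look-alikes about, which are no part of the job. Leave any green or turquoise look-alike of the axle_pin alone.

How it is judged:
By the outcome, as a careful person would: the job done as asked, in the order asked, and still so for the second after the job is handed in, with the robot touching nothing.
It also fails if it takes over 72 s, if anything falls off the work surface, if the arm or the gripper's body presses on something with over 40 N, if the wrist force passes 120 N, or if a joint passes its speed limit or range.

## Robot

A 6-joint arm with a two-finger parallel gripper is mounted at the origin on a cart in front of the work surface, level with it; the furniture and walls round the work are solid. World frame = base frame: x ahead of the robot, y to its left, z up, the work surface at z = 0. Lengths are in mm, angles in rad, forces in N, time in s.
With the tool pointing down it reaches from about 275 to 1000 mm from the base axis. Payload 8.4 kg.
Tool frame: the origin (TCP) lies where the fingers leave the gripper's body, on its centre line; the fingertips stand 73 mm ahead of it and the grasp point (between the pads) lies 54 mm ahead of it (grip_point_offset is the distance from the TCP to the grasp point, in mm); z points along the fingers, y is the direction in which the jaws open and shut (so a half turn about z gives the same grasp; the last joint's range is limited). The gripper opens to 85 mm and grips with 20 to 120 N. Pads are 22 mm wide; open, the fingers measure 114 mm over their backs; the gripper's body (76 mm by 85 mm) begins 54 mm behind the grasp point. The pads swing forward as they close: fully open they stand 13 mm farther back than shut.
Start: joints at [-1.314, 0.353, 1.633, -0, 1.155, -0.002], TCP at [159.949, -604.189, 303.881] pointing down, gripper open.
Joint ranges: [-2.63, 2.63], [-0.92, 2.1], [0.06, 2.66], [-1.3, 4.44], [0, 2.69], [-3.02, 3.02]. Speed limits (rad/s): [2.22, 2.22, 2.79, 3.14, 3.14, 3.14].

## Interface

Orientations are given as [roll, pitch, yaw] about the fixed x, y, z axes, in that order (R = Rz(yaw) Ry(pitch) Rx(roll)).
In Python, from rig import sense, grab_frame, sign_off, grip_point_offset gives the robot as it stands. The module is installed in compiled form; this text tells all that it offers.
- The arm moves only by the tool drive_tool, never from a script. Its argument "targets" is one flat list of numbers, 7 for each row, row after row: the shift along the tool's x, y, z in m, then the turn, a rotation vector about the tool's x, y, z in rad, then the opening, from 0 (shut) to 1 (fully open). In form: [tx, ty, tz, wx, wy, wz, grip, tx, ty, tz, wx, wy, wz, grip, ...]. A call has 1 to 12 rows; each row is the pose to reach, as a shift and turn from the pose commanded when the call began, along the tool's axes at that moment; what a row does not reach only later rows make up. A row lasts 1/12 s, in which the tool goes at most 41.7 mm and 7.16 degrees, less where a joint would pass 70% of its speed; a pose out of reach is approached as far as the arm can. A call with a gripper value outside its range is refused whole. The fingers move at their own pace and stop on an object; "force" is the grip in N (left out, the last holds). Time passes only in rows, so rows that repeat a pose let the fingers close. It gives the time, the measured TCP pose, the force and the opening at its end, in the units of the state.
- sense(): the state, without advancing time (a new reading comes with each control period).
- grab_frame(name): name is "scene" or "top" or "wrist"; returns a dict with "color" (400x640x3 uint8, blue, green, red), "vertical_fov" (degrees; the focal length in pixels is half the picture's height over the tangent of half this angle, whatever the lens; pixels are square), "cx", "cy" (the principal point, pixels), "k1" (the pictures are not rectified: a ray, as slopes to the right and down, at radius r is drawn at 1 + k1 r^2 times it, then the intrinsics apply), "world_from_camera" (4x4, takes a point from camera to world coordinates). Camera axes: x right, y down, z forward; pixel columns grow to the right and rows downward; lengths in mm; the calibration is good to about 2 mm. A picture is of the moment at which its call begins. There is no depth.
- sign_off(): hands the job in, once; it reports no verdict.
The state is a dict: "clock": time; "qpos": joint angles; "qvel": joint speeds; "joint_efforts": joint torques, N m; "eef_pos": TCP position; "tcp_rot": TCP orientation; "contact_force": force on the tool from outside, world axes, zero at the start; "wrist_torque": the same for the moment, N m; "opening": opening from 0.0 (shut) to 1.0 (fully open).
Only numpy, scipy, OpenCV 4.12 (cv2) and the standard library are available. Lean on these libraries where they do the work, as an engineer would, in place of code of your own. Each camera call takes 0.05 s, during which the arm holds its last target. There are 200 camera calls.

## Working session

There is one attempt and no reset: what is moved stays moved. The work goes in short steps, Python scripts to look and compute and a tool call to move; the robot and the scene stay as the last step left them, time stands still between calls to the robot, and variables do not carry over. Pictures are saved under pics/ and viewed, about 8 in all and at most 12, crops included, and the job is handed in when it is done.

Besides the shell and the picture viewer there is one more tool, called after ">>>" by a JSON object that holds its "api" and its "payload", one argument or row to a line. drive_tool: Moves the arm, as the interface text tells. Its arguments: {"type":"object","properties":{"targets":{"type":"array"},"force":{"type":"number"}},"required":["targets"]}

```bash
mkdir -p pics
cat > h.py <<'E'
import numpy as np, cv2, pickle
from rig import *
def cam(n):
    f=grab_frame(n); return f
def K(f):
    h=f["color"].shape[0]; F=h/2/np.tan(np.radians(f["vertical_fov"])/2); return F
def ray(f,u,v):
    F=K(f); d=np.array([(u-f["cx"])/F,(v-f["cy"])/F]); p=d.copy()
    for _ in range(30): p=d/(1+f["k1"]*(p@p))
    T=np.array(f["world_from_camera"]); return T[:3,3],T[:3,:3]@np.array([p[0],p[1],1])
def onz(f,u,v,z):
    o,d=ray(f,u,v); return o+d*(z-o[2])/d[2]
def proj(f,P):
    T=np.array(f["world_from_camera"]); c=T[:3,:3].T@(np.array(P)-T[:3,3]); s=c[:2]/c[2]; s=s*(1+f["k1"]*(s@s)); return s*K(f)+[f["cx"],f["cy"]]
def tri(fu):
    A=np.zeros((3,3));b=np.zeros(3)
    for f,u,v in fu:
        o,d=ray(f,u,v); d=d/np.linalg.norm(d); M=np.eye(3)-np.outer(d,d); A+=M;b+=M@o
    return np.linalg.solve(A,b)
E
python3 - <<'E'
from h import *
for n in("scene","top","wrist"):
    f=cam(n); cv2.imwrite(f"pics/{n}0.png",f["color"]); pickle.dump(f,open(n+"0.pkl","wb")); print(n,f["vertical_fov"],f["cx"],f["cy"],f["k1"]); print(np.round(f["world_from_camera"],3))
print(sense())
E
```

```text
scene 43.73701444006178 319.823777366064 201.47084810411732 0.015549761164124423
[[ 8.690000e-01 -2.040000e-01  4.510000e-01 -1.241830e+02]
 [-4.940000e-01 -3.320000e-01  8.030000e-01 -1.305713e+03]
 [-1.400000e-02 -9.210000e-01 -3.890000e-01  7.454320e+02]
 [ 0.000000e+00  0.000000e+00  0.000000e+00  1.000000e+00]]
top 50.529270529843714 322.12520296596927 198.04867190576513 -0.04375650381572732
[[ 1.300000e-02 -9.810000e-01  1.930000e-01  3.867180e+02]
 [-1.000000e+00 -1.300000e-02 -1.000000e-03  9.295000e+00]
 [ 3.000000e-03 -1.930000e-01 -9.810000e-01  1.249577e+03]
 [ 0.000000e+00  0.000000e+00  0.000000e+00  1.000000e+00]]
wrist 62.04904369153937 326.2668411798594 200.0835522551267 -0.06022689060034327
[[ 2.56000e-01 -9.31000e-01 -2.61000e-01  2.25253e+02]
 [-9.67000e-01 -2.47000e-01 -6.90000e-02 -5.87362e+02]
 [-0.00000e+00  2.70000e-01 -9.63000e-01  3.72903e+02]
 [ 0.00000e+00  0.00000e+00  0.00000e+00  1.00000e+00]]
{'clock': 0.15, 'qpos': array([-1.31441487e+00,  3.53509065e-01,  1.63398473e+00,  1.91870629e-05,
        1.15521722e+00, -2.41281033e-03]), 'qvel': array([ 0.00103148, -0.00243097, -0.00291602,  0.00079029, -0.00047016,
       -0.0010394 ]), 'joint_efforts': array([-1.38936855e-03, -6.05635858e+01, -3.42336595e+01, -9.41694134e-05,
        6.11289011e-03,  3.79108678e-05]), 'eef_pos': array([ 159.86698473, -603.89478625,  303.31243546]), 'tcp_rot': array([-3.14047434e+00, -2.02435838e-05,  2.58786495e-01]), 'contact_force': array([-1.06894178, -1.43684488,  0.76312821]), 'wrist_torque': array([-0.03323625, -0.03465748, -0.04335326]), 'opening': 0.9985508397078661}
```

View pics/top0.png

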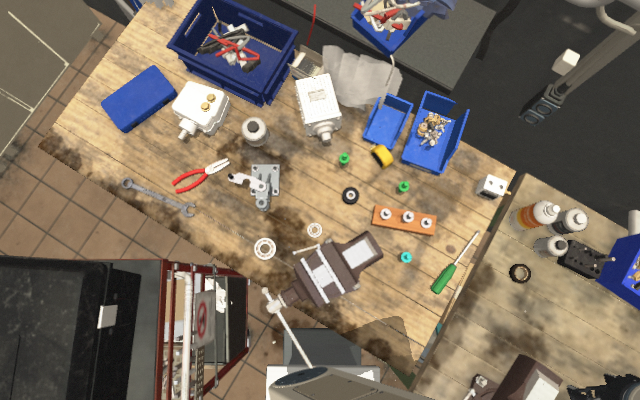

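View pics/scene0.png

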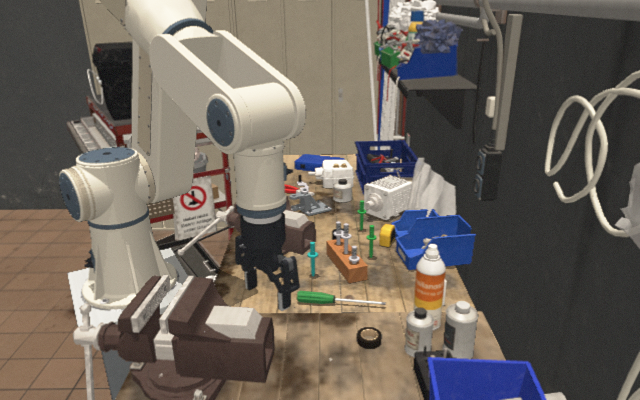

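The top view shows the bracket at about (262,190), the roller at (350,195), the pin block at (405,220), and green or turquoise decoys. I'll zoom in.

Run:
```python
from h import *
t=pickle.load(open("top0.pkl","rb"));s=pickle.load(open("scene0.pkl","rb"))
c=t["color"]
a=cv2.resize(c[150:222,222:302],None,fx=7,fy=7,interpolation=cv2.INTER_CUBIC)
a=cv2.resize(a,(560,504)); 
b=cv2.resize(c[178:242,335:445],None,fx=5,fy=5,interpolation=cv2.INTER_CUBIC)
cv2.imwrite("pics/c1.png",a)
d=cv2.resize(s["color"][165:285,280:400],None,fx=4,fy=4,interpolation=cv2.INTER_CUBIC)
o=np.zeros((600,800,3),np.uint8); 
a=cv2.resize(c[150:222,222:302],None,fx=4,fy=4,interpolation=cv2.INTER_CUBIC); b=cv2.resize(c[178:242,335:445],None,fx=4,fy=4,interpolation=cv2.INTER_CUBIC)
o[:288,:320]=a; o[290:546,:440]=b; o[:480,320:800][:288]=d[:288]; o[288:480,440:800]=d[288:,120:]
cv2.imwrite("pics/c2.png",o)
for n,u,v,z in [("roller",350,195.5,30),("pinL",386,214,100),("pinM",409,217,100),("pinR",428,223,100),("eye",262,202,74),("post",232,179,100),("block",405,220,45),("vise",335,270,100)]: print(n,np.round(onz(t,u,v,z),0))
```

```text
roller [636. -73.  30.]
pinL [ 571. -168.  100.]
pinM [ 563. -231.  100.]
pinR [ 547. -283.  100.]
eye [605. 178.  74.]
post [664. 261. 100.]
block [ 563. -230.   45.]
vise [417. -28. 100.]
```

View pics/c2.png

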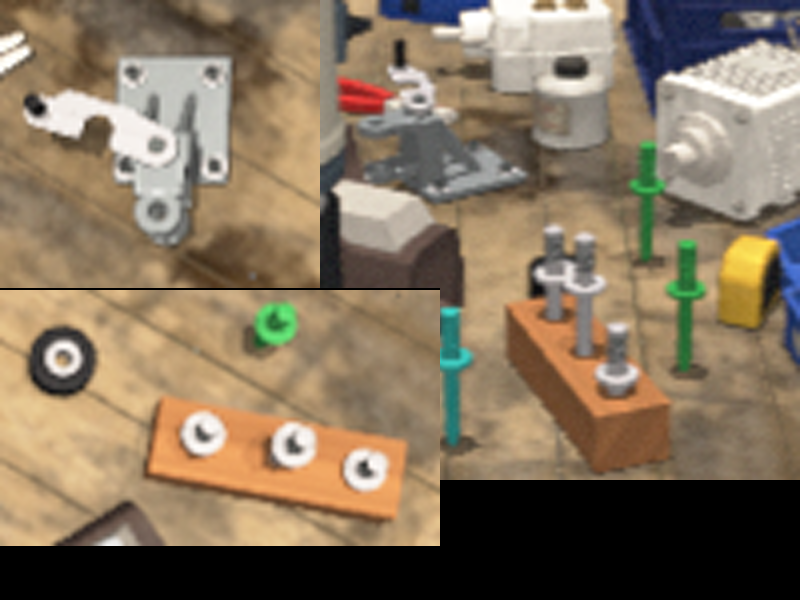

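Run:
```python
from h import *
t=pickle.load(open("top0.pkl","rb"));s=pickle.load(open("scene0.pkl","rb"))
T=lambda x,y:(t,335+x/4,178+(y-290)/4)
S=lambda x,y:(s,280+(x-320)/4,165+y/4)
A=lambda x,y:(222+x/4,150+y/4)
for n,a,b in [("L",(203,434),(552,271)),("M",(293,446),(585,283)),("R",(366,470),(617,378))]: print(n,tri([T(*a),S(*b)]).round(0))
r=T(63,358); print("roller",onz(*r,30).round(1))
e=onz(t,*A(157,212),74);p=onz(t,*A(157,147),85);k=onz(t,*A(36,103),113); print("eye",e,"piv",p,"post",k, np.linalg.norm((p-e)[:2]),np.linalg.norm((k-p)[:2]))
for q in [(118,58),(232,58),(118,184),(232,184)]: print(onz(t,*A(*q),10).round(0))
for q in [(163,398),(407,440)]: print(onz(*T(*q),45).round(0))
st=sense(); from scipy.spatial.transform import Rotation as Ro
R=Ro.from_euler("xyz",st["tcp_rot"]).as_matrix(); print(R.T@(np.array([636,-73,260])-st["eef_pos"]))
```

```text
L [ 574. -170.   80.]
M [ 564. -229.   99.]
R [ 553. -290.   54.]
roller [637.1 -75.4  30. ]
eye [601.71619648 180.19028904  74.        ] piv [646.23143974 180.47301624  85.        ] post [670.08181026 261.45612508 113.        ] 44.516141087103556 84.42217772268053
[732. 224.  10.]
[733. 137.  10.]
[634. 220.  10.]
[635. 134.  10.]
[ 605. -147.   45.]
[ 577. -323.   45.]
[ 596.13753094 -391.32187201   43.76215322]
```

The middle pin is at the left of the block: its collar is at 80 mm, where 78.5 is expected. The fork axis is near (602,180) with yaw near 0. I'll move above the roller next.

>>> {"api": "drive_tool", "payload": {
  "targets": [0.04,-0.026,0.003,0,0,0.02,1,0.08,-0.052,0.006,0,0,0.04,1,0.11,-0.075,0.009,0,0,0.06,1,0.145,-0.098,0.012,0,0,0.08,1,0.18,-0.12,0.015,0,0,0.1,1,0.215,-0.142,0.018,0,0,0.12,1,0.25,-0.165,0.02,0,0,0.14,1,0.285,-0.188,0.022,0,0,0.16,1,0.32,-0.21,0.025,0,0,0.18,1,0.355,-0.232,0.027,0,0,0.2,1,0.39,-0.255,0.03,0,0,0.22,1,0.425,-0.278,0.03,0,0,0.259,1],
  "force": 40
}}

```text
clock: 1.15
eef_pos: [494.5, -231.4, 273.5]
tcp_rot: [-3.141, 0.001, -0.001]
contact_force: [-0.8, -0.1, 0.5]
opening: 0.998
```

>>> {"api": "drive_tool", "payload": {
  "targets": [0.034,-0.038,0.003,0,0,0,1,0.068,-0.076,0.007,0,0,0,1,0.102,-0.113,0.01,0,0,0,1,0.137,-0.151,0.014,0,0,0,1,0.137,-0.151,0.014,0,0,0,1]
}}

```text
clock: 1.57
eef_pos: [632.0, -80.1, 259.6]
tcp_rot: [-3.141, 0.0, 0.0]
contact_force: [0.2, -1.0, -0.5]
opening: 1.004
```

Run:
```python
from h import *
f=cam("wrist"); pickle.dump(f,open("w1.pkl","wb")); cv2.imwrite("pics/w1.png",f["color"])
print(sense()["eef_pos"],sense()["tcp_rot"],sense()["qpos"]); print(proj(f,[637,-75,30]))
t=pickle.load(open("top0.pkl","rb"))
```

```text
[635.8178994  -75.87067064 259.29684898] [-3.13914382e+00 -3.06735994e-03  1.80361245e-03] [-0.1222938   0.41807797  1.64156486  0.00318707  1.07921128  1.44519463]
[319.52304542 177.90172882]
```

View pics/w1.png

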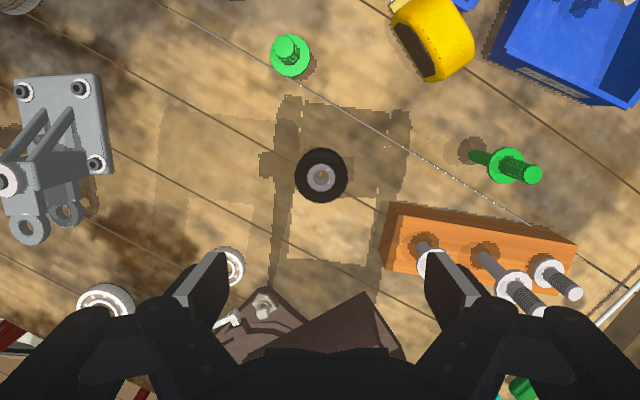

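The roller is at (320,176), as predicted. The fork's eyes show at (30,228) and (65,210) and the block is at right. I'll refine the roller by its dark blob.

Run:
```python
from h import *
f=pickle.load(open("w1.pkl","rb")); g=cv2.cvtColor(f["color"],cv2.COLOR_BGR2GRAY)
m=np.zeros_like(g); m[140:215,280:365]=(g[140:215,280:365]<60)*255
cs,_=cv2.findContours(m,cv2.RETR_EXTERNAL,cv2.CHAIN_APPROX_NONE); c=max(cs,key=cv2.contourArea)
print(cv2.minEnclosingCircle(c),cv2.fitEllipse(c))
(u,v),_=cv2.minEnclosingCircle(c); print(onz(f,u,v,30),onz(f,u,v,15), onz(f,u-25,v,15),onz(f,320.5,177,30))
for P in ([602,180,74],[602,180,30]): print(proj(f,P))
```

```text
((321.0, 174.83653259277344), 27.359310150146484) ((320.8028259277344, 175.0230712890625), (51.80618667602539, 54.06290054321289), 3.311837911605835)
[639.86231526 -76.36607166  30.        ] [636.8665953  -76.13796769  15.        ] [636.8721568  -52.09214708  15.        ] [637.84353118 -75.90005825  30.        ]
[ 24.78772932 229.12517678]
[ 61.42574904 213.56709197]
```

>>> {"api": "drive_tool", "payload": {
  "targets": [0,0.001,0.04,0,0,0,1,0,0.001,0.08,0,0,0,1,0,0.001,0.12,0,0,0,1,0,0.001,0.15,0,0,0,1,0,0.001,0.175,0,0,0,1,0,0.001,0.186,0,0,0,1,0,0.001,0.186,0,0,0,0.5,0,0.001,0.186,0,0,0,0.3,0,0.001,0.186,0,0,0,0.3,0,0.001,0.186,0,0,0,0.3,0,0.001,0.186,0,0,0,0.3,0,0.001,0.186,0,0,0,0.3],
  "force": 40
}}

```text
clock: 2.62
eef_pos: [632.0, -83.5, 76.1]
tcp_rot: [3.141, -0.003, -0.0]
contact_force: [-0.7, 0.7, 6.7]
opening: 0.58
```

Run:
```python
from h import *
f=cam("wrist"); pickle.dump(f,open("w2.pkl","wb")); cv2.imwrite("pics/w2.png",f["color"])
s=sense();print(s["eef_pos"],s["tcp_rot"],s["contact_force"],s["opening"]); 
print(np.round(f["world_from_camera"],3)); print(proj(f,[637,-76,30]))
```

```text
[632.02557206 -83.55200222  76.1075531 ] [ 3.14112668e+00 -3.40587279e-03 -2.32446711e-04] [-0.59873207  1.00576114  6.81348897] 0.5735811090620476
[[-0.00000e+00 -9.64000e-01 -2.66000e-01  6.99418e+02]
 [-1.00000e+00  1.00000e-03 -1.00000e-03 -8.43710e+01]
 [ 1.00000e-03  2.66000e-01 -9.64000e-01  1.46015e+02]
 [ 0.00000e+00  0.00000e+00  0.00000e+00  1.00000e+00]]
[304.2602612  275.66439233]
```

View pics/w2.png

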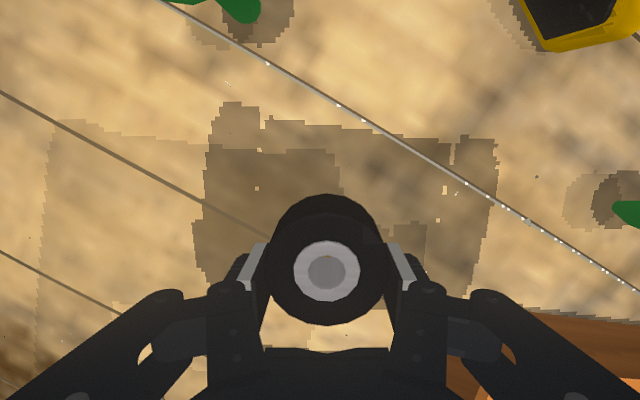

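>>> {"api": "drive_tool", "payload": {
  "targets": [0,0,-0.02,0,0,0,0.3,0,0,-0.06,0,0,0,0.3,0,0,-0.1,0,0,0,0.3,0,-0.03,-0.124,0,0,0,0.3,0,-0.068,-0.124,0,0,0,0.3,0,-0.106,-0.124,0,0,0,0.3,0,-0.143,-0.124,0,0,0,0.3,-0.028,-0.172,-0.124,0,0,0,0.3,-0.056,-0.2,-0.124,0,0,0,0.3,-0.084,-0.232,-0.124,0,0,0,0.3,-0.112,-0.263,-0.124,0,0,0,0.3,-0.112,-0.263,-0.124,0,0,0,0.3]
}}

```text
clock: 3.67
eef_pos: [514.1, 183.4, 198.4]
tcp_rot: [-3.141, 0.002, 0.003]
contact_force: [0.3, -0.0, -1.0]
opening: 0.58
```

```bash
cat > circ.py <<'E'
from h import *
E
python3 - <<'E'
from h import *
f=cam("wrist"); pickle.dump(f,open("w3.pkl","wb")); cv2.imwrite("pics/w3.png",f["color"])
s=sense();print(s["eef_pos"],s["tcp_rot"],s["contact_force"],s["opening"])
E
```

```text
[516.29590357 182.00339428 198.76708967] [-3.14118840e+00  2.41281017e-04  3.66779828e-03] [-0.29166038 -0.3469344  -0.85309034] 0.5764844445528087
```

View pics/w3.png

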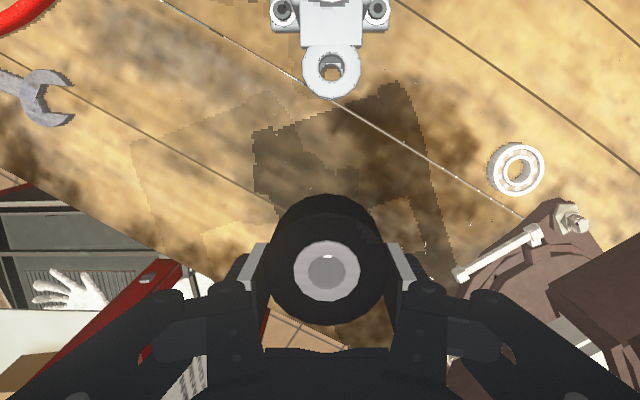

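The eye is at (331,69) and the hub at (326,271) in the same view, so I'll fit both circles and compute the offsets.

```bash
cat > circ.py <<'E'
from h import *
def fit(f,x0,y0,x1,y1,lo,hi,inv=False,close=0):
    g=cv2.GaussianBlur(cv2.cvtColor(f["color"],cv2.COLOR_BGR2GRAY),(3,3),0)[y0:y1,x0:x1]
    m=((g>=lo)&(g<=hi)).astype(np.uint8)*255
    if close: m=cv2.morphologyEx(m,cv2.MORPH_CLOSE,np.ones((close,close)))
    out=[]
    for c in cv2.findContours(m,cv2.RETR_LIST,cv2.CHAIN_APPROX_NONE)[0]:
        if cv2.contourArea(c)<60 or len(c)<8: continue
        (u,v),(a,b),th=cv2.fitEllipse(c); out.append((round(u+x0,1),round(v+y0,1),round(a,1),round(b,1),cv2.contourArea(c)))
    return out
E
python3 - <<'E'
from circ import *
f=pickle.load(open("w3.pkl","rb"))
g=cv2.cvtColor(f["color"],cv2.COLOR_BGR2GRAY)
print(g[69,295:370:2]); print(g[271,285:372:3]); print(g[235:305:3,326])
print("hub",fit(f,285,230,370,310,95,255))
print("bore",fit(f,300,245,352,298,60,150))
print("hole",fit(f,310,50,352,90,0,140))
hs=cv2.HoughCircles(cv2.medianBlur(g[35:110,290:372],3),cv2.HOUGH_GRADIENT,1,20,param1=120,param2=12,minRadius=10,maxRadius=36); print(hs+[290,35,0] if hs is not None else 0)
for P in ([602,180,74],[602,180,30],[585,180,74],[602,197,74],[602,163,74]): print(P,proj(f,P).round(1))
tz=198.8
for u,v in((326.5,271),): print(onz(f,u,v,tz-46), onz(f,331,69,74))
E
```

```text
[142 145 145 130 226 236 236 236 239 239 239 225 120 133 100 100 149 145
 149 153 157 138 125 225 112 216 237 236 236 234 232 231 225 155 168 173
 176 179]
[ 44  42  43 160 165 165 165 164 126 131 132 130 131 131 130 132 133 133
 130 129 138 169 169 169 170 103  39  40  39]
[ 42  42 156 181 172 171 164 255 130 131 130 129 130 130 130 130 130 133
 163 170 164 164  61  46]
hub [(326.3, 270.5, 59.9, 65.9, 3101.0)]
bore [(326.3, 272.2, 31.8, 37.4, 924.5)]
hole [(330.1, 72.0, 14.7, 19.9, 105.0), (331.3, 66.3, 22.4, 23.9, 127.5)]
[[[337.5         66.5         35.40000153]
  [319.5         76.5         15.        ]
  [344.5         87.5         20.29999924]]]
[602, 180, 74] [331.1  69.1]
[602, 180, 30] [330.2  76.2]
[585, 180, 74] [330.9 101. ]
[602, 197, 74] [300.2  69.1]
[602, 163, 74] [362.   69.3]
[521.10328827 182.35479742 152.8       ] [602.07174125 180.05775688  74.        ]
```

>>> {"api": "drive_tool", "payload": {
  "targets": [0,0.001,0.03,0,0,0,0.3,0,0.002,0.06,0,0,0,0.3,0,0.002,0.08,0,0,0,0.3,0,0.002,0.091,0,0,0,0.3,0,0.002,0.091,0,0,0,0.3,0,0.002,0.091,0,0,0,0.3,0,0.002,0.091,0,0,0,0.3]
}}

```text
clock: 4.3
eef_pos: [519.9, 177.7, 108.2]
tcp_rot: [-3.141, -0.002, -0.001]
contact_force: [1.0, -0.2, -1.1]
opening: 0.576
```

```bash
cat > st.py <<'E'
from h import *
def st():
    s=sense(); print("t",s["clock"],"pos",s["eef_pos"].round(2),"rot",s["tcp_rot"].round(4),"F",s["contact_force"].round(1),"op",round(s["opening"],3),"q6",s["qpos"][5].round(2)); return s
if __name__=="__main__": st()
E
python3 st.py; python3 -c "
from h import *
f=cam('wrist'); pickle.dump(f,open('w4.pkl','wb'))
t=cam('top'); pickle.dump(t,open('t4.pkl','wb'))
s=cam('scene'); pickle.dump(s,open('s4.pkl','wb'))
import st; st.st()"
```

```text
t 4.3 pos [519.92 177.71 108.25] rot [-3.141e+00 -1.900e-03 -6.000e-04] F [ 1.  -0.2 -1.1] op 0.576 q6 1.9
t 4.45 pos [519.66 177.87 108.29] rot [-3.1408e+00 -2.2000e-03 -3.0000e-04] F [ 0.  -0.  -0.8] op 0.576 q6 1.9
```

>>> {"api": "drive_tool", "payload": {
  "targets": [0.02,-0.002,0,0,0,0,0.3,0.03,-0.002,0,0,0,0,0.3,0.038,-0.002,0,0,0,0,0.3,0.046,-0.002,0,0,0,0,0.3,0.054,-0.002,0,0,0,0,0.3,0.062,-0.002,0,0,0,0,0.3,0.07,-0.002,0,0,0,0,0.3,0.0775,-0.002,0,0,0,0,0.3,0.0775,-0.002,0,0,0,0,0.3,0.0775,-0.002,0,0,0,0,0.3,0.0775,-0.002,0,0,0,0,0.3]
}}

```text
clock: 5.37
eef_pos: [595.9, 179.6, 106.8]
tcp_rot: [3.141, 0.001, -0.0]
contact_force: [-0.9, -0.7, -1.7]
opening: 0.576
```

Run:
```python
from circ import *; import st
st.st(); f=cam('wrist'); pickle.dump(f,open('w5.pkl','wb')); cv2.imwrite("pics/w5.png",f["color"]); st.st()
```

```text
t 5.3667 pos [595.86 179.58 106.79] rot [ 3.1414e+00  8.0000e-04 -3.0000e-04] F [-0.9 -0.7 -1.7] op 0.576 q6 1.86
t 5.4167 pos [595.73 179.6  106.79] rot [ 3.1414e+00  8.0000e-04 -2.0000e-04] F [-1.2  0.2 -0.8] op 0.58 q6 1.86
```

View pics/w5.png

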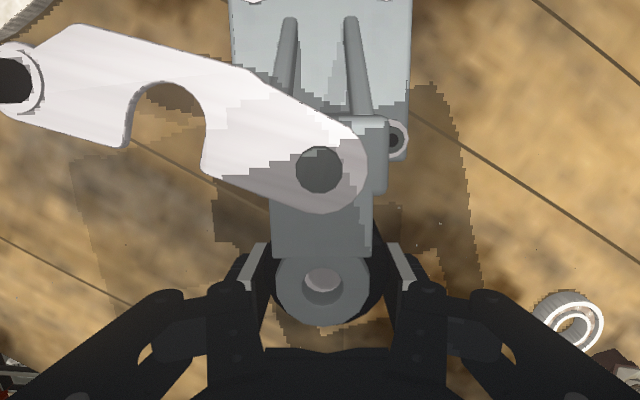

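The roller is in the fork and the bore shows through the hole near (322,280). I'll check the alignment.

Run:
```python
from circ import *
f=pickle.load(open("w5.pkl","rb")); g=cv2.cvtColor(f["color"],cv2.COLOR_BGR2GRAY)
print(g[287,265:385:3]); print(g[250:330:3,322]); print(g[275,295:350:2])
hs=cv2.HoughCircles(cv2.medianBlur(g[240:335,265:385],3),cv2.HOUGH_GRADIENT,1,5,param1=60,param2=12,minRadius=12,maxRadius=55); print((hs+[265,240,0]).round(1) if hs is not None else 0)
for P in ([602,180,74],[602,180,64],[602,180,60.7],[602,180,30],[585,180,74],[602,197,74],[602,163,74],[602,187,74],[602,173,74],[646,180,85]): print(P,proj(f,P).round(1))
cv2.imwrite("pics/w5c.png",cv2.resize(f["color"][230:335,260:385],None,fx=4,fy=4,interpolation=cv2.INTER_CUBIC))
```

```text
[ 31  29  33  29  97  96  97  97  96  97  99  96  89  75  76 121 129 131
 112 107 108 106 109 124  76  73  86  95  95  95  95  96  96  97  95  25
  30  31  30  27]
[101 100 100  97  96  96 100 103 103 103 102 102 106 132  96  76  80  81
  86 101  97  97  96  96  95  92 114]
[ 96  96  97  94  94  90 134 105 101 104 105 102 103 102 104 103 104 103
 103 104 106 105  88  96  98  97  96  97]
[[[321.5 278.5  47.7]
  [325.5 281.5  44.4]
  [314.5 279.5  54.4]
  [329.5 278.5  54.4]
  [331.5 271.5  53.3]
  [323.5 286.5  19.1]
  [311.5 285.5  36.4]
  [332.5 285.5  36.1]
  [340.5 285.5  36.5]
  [345.5 288.5  31.5]
  [335.5 281.5  35.2]
  [322.5 271.5  20.8]
  [340.5 280.5  40.3]
  [347.5 277.5  38.4]
  [342.5 298.5  29.2]
  [331.5 263.5  27.5]
  [336.5 289.5  31.5]
  [318.5 286.5  17.6]
  [322.5 266.5  25.2]
  [348.5 283.5  33. ]
  [303.5 277.5  28.6]
  [291.5 288.5  21.2]
  [303.5 312.5  27.5]
  [345.5 302.5  18.6]
  [325.5 275.5  15.8]
  [337.5 275.5  31.5]
  [358.5 285.5  24.3]
  [342.5 274.5  25.8]
  [328.5 267.5  21.6]
  [296.5 289.5  21.1]
  [314.5 290.5  12.3]
  [334.5 312.5  18.8]
  [353.5 280.5  15.8]
  [354.5 290.5  14.1]
  [325.5 291.5  13.8]
  [302.5 305.5  15. ]
  [308.5 310.5  13.6]
  [294.5 302.5  12.1]
  [316.5 274.5  13.8]
  [346.5 295.5  13.8]]]
[602, 180, 74] [322.3 290.8]
[602, 180, 64] [322.6 276.7]
[602, 180, 60.7] [322.6 272.6]
[602, 180, 30] [323.2 241.6]
[585, 180, 74] [322.5 331.9]
[602, 197, 74] [273.5 290.7]
[602, 163, 74] [371.1 290.7]
[602, 187, 74] [302.2 290.8]
[602, 173, 74] [342.4 290.8]
[646, 180, 85] [321.3 172.1]
```

View pics/w5c.png

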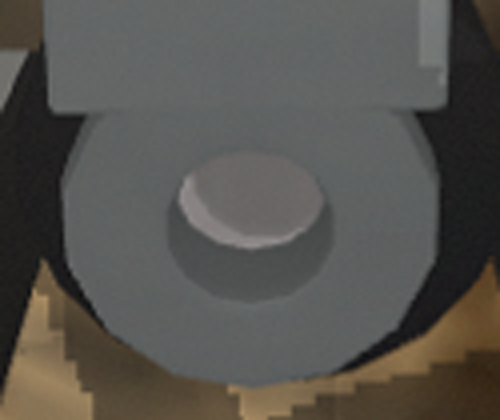

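By the crescents, the bore sits about 1.1 mm to -y and 0.6 mm to -x of the hole. I'll nudge it, lower it, release and look again.

>>> {"api": "drive_tool", "payload": {
  "targets": [0.001,-0.001,0,0,0,0,0.3,0.001,-0.001,0,0,0,0,0.3,0.001,-0.001,0.001,0,0,0,0.3,0.001,-0.001,0.001,0,0,0,0.3,0.001,-0.001,0.001,0,0,0,0.66,0.001,-0.001,0.001,0,0,0,0.72,0.001,-0.001,0.001,0,0,0,0.75,0.001,-0.001,0.001,0,0,0,0.75]
}}

```text
clock: 6.08
eef_pos: [597.3, 180.6, 106.0]
tcp_rot: [3.142, -0.0, -0.0]
contact_force: [0.2, -0.1, -0.5]
opening: 0.748
```

Run:
```python
from circ import *; import st
f=cam('wrist'); pickle.dump(f,open('w6.pkl','wb')); st.st()
g=cv2.cvtColor(f["color"],cv2.COLOR_BGR2GRAY)
for r in (270,275,280,284,287,290): print(r,g[r,298:348])
print(g[255:315,322])
```

```text
t 6.1333 pos [597.31 180.65 105.98] rot [ 3.1416e+00 -0.0000e+00 -2.0000e-04] F [-0.   0.9 -0.8] op 0.747 q6 1.86
270 [96 96 96 97 97 97 99 98 98 98 97 98 97 96 96 97 97 97 96 97 96 96 96 96
 96 95 96 95 95 95 94 98 98 96 97 96 97 98 98 97 98 98 98 99 99 98 99 99
 97 99]
275 [ 97  96  96  97  96  97  96  97  96  97  97  97  95  96  94  94  99 105
 104 106 104 105 104 104 104 103 103 104 104 104 103 104 101 103 103 105
 105 105  99  95  95  95  96  99  97  98  98 100  99  99]
280 [ 97  97  96  95  95  97  98  96  94  93  92 126 110 107 104 104 104 105
 103 104 105 104 104 102 104 103 103 104 104 102 103 104 103 103 105 104
 104 104 108 104 104 103 104 101  86  88  97  96  96  97]
284 [ 96  97  96  96  95  95  96  94  83 105 136 134 132 132 118 109 108 106
 105 105 104 103 104 103 104 103 104 103 103 103 103 103 104 105 105 104
 104 106 105 107 108 116 129 134 135 123  87  90  94  95]
287 [ 96  96  97  98  94  94  90  75  73  71  88 131 129 128 127 129 128 130
 124 116 110 109 109 108 107 107 106 105 106 106 105 107 107 107 107 109
 111 122 127 130 130 132 131 135 122  72  71  72  84  96]
290 [ 97  97  98  97  97  94  89  75  74  76  75  79 113 134 130 128 131 130
 131 130 132 132 131 133 132 134 134 133 134 135 134 135 136 135 133 129
 130 127 129 129 130 131 127  99  71  72  73  74  83  96]
[ 99 101  99  98  99  98  98  98  97  97  98  96  97  97  97  96  94  93
 100 105 104 104 105 103 103 104 104 102 104 104 102 105 107 110 122 132
 134 133 133 131 134  90  79  77  78  78  80  80  80  82  82  80  84  84
  87  99 102 100  99  96]
```

Run:
```python
from circ import *
f=pickle.load(open("w6.pkl","rb"))
for P in ([595,180,74],[595,180,64],[595,180,60],[594,180,60],[602,180,60],[609,180,74]): print(P,proj(f,P).round(1))
for h in range(58,65,1):print(h, onz(f,325,288.5,h), onz(f,325,295.5,64))
```

```text
[595, 180, 74] [325.4 313.1]
[595, 180, 64] [325.5 297.6]
[595, 180, 60] [325.5 292.1]
[594, 180, 60] [325.5 294.3]
[602, 180, 60] [325.5 276.1]
[609, 180, 74] [325.4 277.8]
58 [595.40250533 180.1911464   58.        ] [595.92681641 180.1746338   64.        ]
59 [595.993487   180.18775257  59.        ] [595.92681641 180.1746338   64.        ]
60 [596.58446867 180.18435874  60.        ] [595.92681641 180.1746338   64.        ]
61 [597.17545034 180.18096492  61.        ] [595.92681641 180.1746338   64.        ]
62 [597.76643201 180.17757109  62.        ] [595.92681641 180.1746338   64.        ]
63 [598.35741368 180.17417726  63.        ] [595.92681641 180.1746338   64.        ]
64 [598.94839535 180.17078343  64.        ] [595.92681641 180.1746338   64.        ]
```

The roller is seated: its bore is within about 0.65 mm of the hole axis. I'll retract straight up and go to the pin.

>>> {"api": "drive_tool", "payload": {
  "targets": [0,0,-0.02,0,0,0,0.76,0,0,-0.055,0,0,0,0.76,0,0,-0.095,0,0,0,0.76,0,0,-0.135,0,0,0,0.76,-0.003,0.038,-0.155,0,0,-0.12,0.76,-0.006,0.076,-0.155,0,0,-0.24,0.76,-0.009,0.114,-0.155,0,0,-0.36,0.76,-0.012,0.152,-0.155,0,0,-0.48,0.76,-0.015,0.19,-0.155,0,0,-0.6,0.76,-0.018,0.228,-0.155,0,0,-0.72,0.76,-0.02,0.266,-0.155,0,0,-0.84,0.76,-0.021,0.304,-0.155,0,0,-0.96,0.76]
}}

```text
clock: 7.13
eef_pos: [575.7, -123.5, 261.1]
tcp_rot: [3.141, -0.0, 0.961]
contact_force: [1.0, 0.5, 0.3]
opening: 0.763
```

Run:
```python
from circ import *; import st
s=st.st()
from scipy.spatial.transform import Rotation as Ro
R=Ro.from_euler("xyz",s["tcp_rot"]).as_matrix(); print(R.T@(np.array([574,-170,240])-s["eef_pos"]))
```

```text
t 7.1333 pos [ 575.73 -123.53  261.14] rot [ 3.1415e+00 -1.0000e-04  9.6090e-01] F [1.  0.5 0.3] op 0.763 q6 0.4
[-39.0809739   25.19579439  21.13856384]
```

>>> {"api": "drive_tool", "payload": {
  "targets": [-0.013,0.009,0.004,0,0,-0.12,0.76,-0.026,0.017,0.008,0,0,-0.24,0.76,-0.039,0.025,0.011,0,0,-0.36,0.76,-0.039,0.025,0.011,0,0,-0.445,0.76,-0.039,0.025,0.011,0,0,-0.445,0.76,-0.039,0.025,0.011,0,0,-0.445,0.76]
}}

```text
clock: 7.63
eef_pos: [574.1, -168.1, 250.0]
tcp_rot: [-3.141, -0.0, 1.397]
contact_force: [0.6, 1.0, 0.3]
opening: 0.759
```

Run:
```python
from circ import *; import st
st.st(); f=cam('wrist'); pickle.dump(f,open('w7.pkl','wb')); st.st()
im=f["color"].copy()
for P in ([574,-170,117],[574,-170,81]): print(proj(f,P).round(1))
cv2.imwrite("pics/w7.png",im)
```

```text
t 7.6333 pos [ 574.12 -168.14  249.97] rot [-3.1415e+00 -1.0000e-04  1.3966e+00] F [0.6 1.  0.3] op 0.759 q6 -0.11
t 7.6833 pos [ 574.22 -167.85  250.06] rot [ 3.1415e+00 -1.0000e-04  1.3968e+00] F [ 0.2 -0.  -0.7] op 0.761 q6 -0.11
[327.2 218.5]
[327.1 202.9]
```

View pics/w7.png

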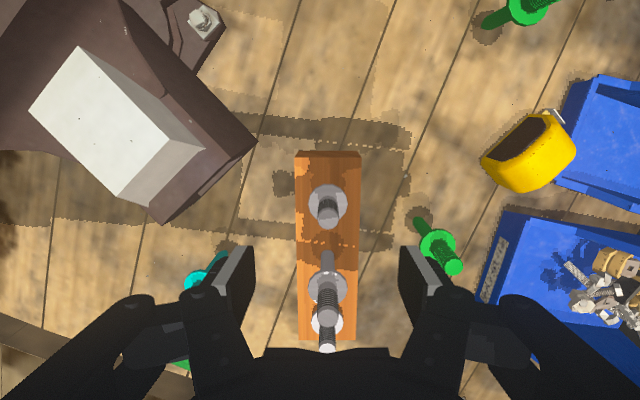

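Run:
```python
from circ import *
f=pickle.load(open("w7.pkl","rb")); t=pickle.load(open("top0.pkl","rb"))
for z in (60,100,150): print(z,"vise",onz(f,255,140,z).round(0),onz(f,165,222,z).round(0))
for z in(0,100): print("turq",onz(t,405,257,z).round(0),"green",onz(t,404,186,z).round(0))
print(onz(f,327,224,117),onz(f,327,205,80))
h=cv2.cvtColor(f["color"],cv2.COLOR_BGR2HSV); sub=(h[180:232,300:355,1]<50).astype(np.uint8)
for r in range(184,232,4): 
    c=np.where(sub[r-180])[0]+300; print(r,c.min() if len(c) else 0,c.max() if len(c) else 0)
```

```text
60 vise [ 527. -116.   60.] [ 436. -169.   60.]
100 vise [ 536. -114.  100.] [ 459. -159.  100.]
150 vise [ 547. -111.  150.] [ 488. -146.  150.]
turq [ 460. -237.    0.] green [ 673. -239.    0.]
turq [ 454. -217.  100.] green [ 650. -219.  100.]
[ 573.19306626 -173.69414172  117.        ] [ 573.56801195 -171.89088617   80.        ]
184 324 325
188 315 340
192 312 343
196 310 345
200 309 346
204 308 347
208 309 346
212 311 345
216 314 341
220 318 338
224 319 336
228 325 331
```

>>> {"api": "drive_tool", "payload": {
  "targets": [-0.002,0,0.025,0,0,0,0.5,-0.004,0,0.05,0,0,0,0.45,-0.004,0,0.07,0,0,0,0.4,-0.004,0,0.079,0,0,0,0.4,-0.004,0,0.079,0,0,0,0.4,-0.004,0,0.079,0,0,0,0.3,-0.004,0,0.079,0,0,0,0.15,-0.004,0,0.079,0,0,0,0.05,-0.004,0,0.079,0,0,0,0.05,-0.004,0,0.079,0,0,0,0.05],
  "force": 60
}}

```text
clock: 8.52
eef_pos: [574.3, -172.2, 172.3]
tcp_rot: [3.139, 0.0, 1.4]
contact_force: [-0.6, -1.0, 6.5]
opening: 0.134
```

Run:
```python
from circ import *; import st
f=cam('wrist'); pickle.dump(f,open('w8.pkl','wb')); cv2.imwrite("pics/w8.png",f["color"][150:,160:500]); st.st()
```

```text
t 8.5667 pos [ 574.34 -172.23  172.31] rot [3.1391e+00 3.0000e-04 1.3998e+00] F [0.4 0.7 7. ] op 0.135 q6 -0.12
```

View pics/w8.png

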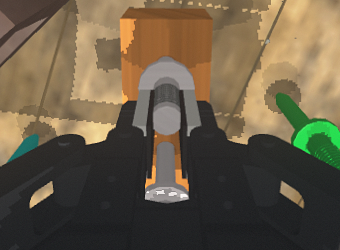

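>>> {"api": "drive_tool", "payload": {
  "targets": [0,0,-0.02,0,0,0,0.05,0,0,-0.05,0,0,0,0.05,0,0,-0.085,0,0,0,0.05,0,0,-0.118,0,0,0,0.05,0.03,-0.003,-0.118,0,0,0.12,0.05,0.07,-0.006,-0.118,0,0,0.24,0.05,0.11,-0.01,-0.118,0,0,0.36,0.05,0.15,-0.013,-0.118,0,0,0.48,0.05,0.19,-0.017,-0.118,0,0,0.6,0.05,0.23,-0.021,-0.118,0,0,0.72,0.05,0.27,-0.024,-0.118,0,0,0.84,0.05,0.3,-0.027,-0.118,0,0,0.96,0.05]
}}

```text
clock: 9.57
eef_pos: [597.7, 130.4, 289.3]
tcp_rot: [-3.142, -0.0, 0.445]
contact_force: [-0.9, -0.2, -0.1]
opening: 0.133
```

Run:
```python
from circ import *; import st
s=st.st()
from scipy.spatial.transform import Rotation as Ro
R=Ro.from_euler("xyz",s["tcp_rot"]).as_matrix(); print(R.T@(np.array([603,180,290])-s["eef_pos"]))
```

```text
t 9.5667 pos [597.67 130.43 289.26] rot [-3.1416e+00 -4.0000e-04  4.4520e-01] F [-0.9 -0.2 -0.1] op 0.133 q6 1.34
[ 26.15754474 -42.44666338  -0.72293628]
```

>>> {"api": "drive_tool", "payload": {
  "targets": [0.009,-0.014,0,0,0,0.12,0.05,0.018,-0.028,0,0,0,0.24,0.05,0.026,-0.042,0,0,0,0.36,0.05,0.026,-0.042,0,0,0,0.445,0.05,0.026,-0.042,0.015,0,0,0.445,0.05,0.026,-0.042,0.038,0,0,0.445,0.05,0.026,-0.042,0.038,0,0,0.445,0.05,0.026,-0.042,0.038,0,0,0.445,0.05]
}}

```text
clock: 10.23
eef_pos: [602.2, 177.1, 250.1]
tcp_rot: [3.141, 0.003, 0.006]
contact_force: [-1.0, -0.1, -0.7]
opening: 0.134
```

Run:
```python
from circ import *; import st
s=st.st(); f=cam('wrist'); pickle.dump(f,open('w9.pkl','wb')); cv2.imwrite("pics/w9.png",cv2.resize(f["color"][120:360,210:450],None,fx=2.5,fy=2.5,interpolation=cv2.INTER_CUBIC)); st.st()
for P in ([602.5,180,74],[602.5,180,60],[603,180,87],[602.5,163,74],[602.5,197,74]): print(proj(f,P).round(1))
```

```text
t 10.2333 pos [602.17 177.1  250.14] rot [3.1408e+00 2.9000e-03 5.9000e-03] F [-1.  -0.1 -0.7] op 0.134 q6 1.85
t 10.2833 pos [602.95 177.25 251.32] rot [3.1414e+00 6.0000e-04 5.8000e-03] F [-0.2 -0.2 -0.9] op 0.135 q6 1.85
[320.9 197.6]
[321.1 193. ]
[320.6 201.7]
[343.1 197.7]
[298.7 197.5]
```

View pics/w9.png

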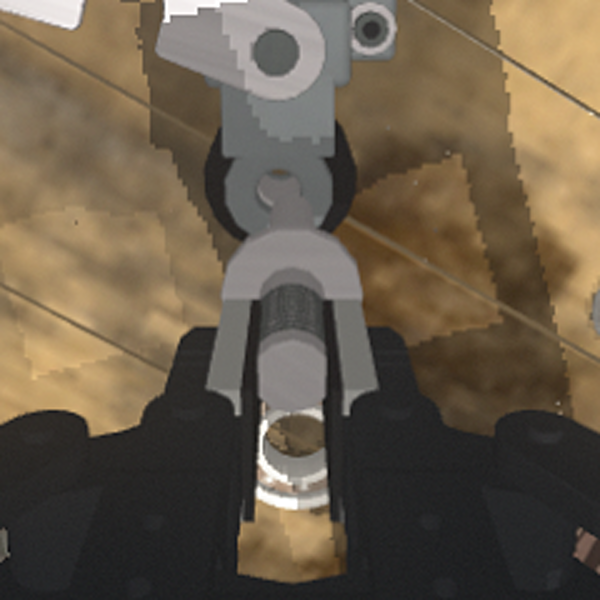

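The pin, at column 327, is over the hole but to the right of it; the eye is at 321. I'll measure the shank edges.

Run:
```python
from circ import *
f=pickle.load(open("w9.pkl","rb")); g=cv2.cvtColor(f["color"],cv2.COLOR_BGR2GRAY)
print("     ",np.arange(308,346))
for r in range(184,216,2): print(r,g[r,308:346])
for P in ([602.95,177.25,88],[602.95,177.25,98],[602.95,177.25,154],[602.95,177.25,190],[602.95,177.25,195]): print(proj(f,P).round(1))
```

```text
[308 309 310 311 312 313 314 315 316 317 318 319 320 321 322 323 324 325
 326 327 328 329 330 331 332 333 334 335 336 337 338 339 340 341 342 343
 344 345]
184 [103 103 103 102 105 105 102 103 102 101 103 102 103 101 103 101 102 105
 103 102 102 103 104 103 103 103 105 104 104 103  97  77  42  34  37  37
  36  40]
186 [102 102 103 104 105 102 102 102 102 102 101 100 103 101 101 101 102 100
 103 104 103 103 104 104 103 104 104 104 102 104 103  98  76  41  37  35
  37  39]
188 [102 101 100 102 103 102 103 101  93  90  86  78  78  75  79  80  85  89
  97 101 103 103 104 103 103 103 102 103 103 104 103 103  95  74  41  38
  36  36]
190 [102 103 104 103 101  99  98 101 105  98  90  86  85  82  83  84  86  84
  91  96  94  99 101 105 101 103 104 103 102 101 105 101 101  94  76  34
  37  37]
192 [102 102 100 100  95  92 106 107 107 106 108 110 106 105 103 105 106 109
 109 109 105  97  98 101 102 100 103 103 102 103 101 102 102 100  88  39
  34  36]
194 [101 102 101  98  93 107 108 105 109 108 107 108 110 110 109 110 108 109
 108 108 107 106  96  99 102 101 101 101 101 101 103 101 101 101  9
[... 985 characters left out ...]
102 101 102 102 103 103 102 102 104 101 107 107 107 107 109 109 110
 111 110 109 108 109 110 106 106 104 111 124 122 112  62  37  40  40  39
  39  38]
210 [103 102 101 100 103 101 102 101 107 119 106 111 111 112 113 112 112 113
 112 113 113 112 114 112 112 111 107 108 108  88  49  36  39  41  38  39
  46  59]
212 [ 75  97 104 101 102 105 106 109 110 115 122 122 130 135 133 134 134 134
 133 135 133 133 133 134 134 132 123 118 113 110  90  82  62  41  35  52
  66  71]
214 [ 46  81  99 105 110 113 121 131 140 143 142 139 137 139 140 140 139 140
 140 140 139 140 139 139 138 138 140 142 140 131 124 119 111 112 104  93
  83  74]
[324.4 202.1]
[324.4 206.1]
[324.  236.5]
[323.6 267.9]
[323.5 273.5]
```

>>> {"api": "drive_tool", "payload": {
  "targets": [-0.0005,-0.004,0,0,0,0.006,0.05,-0.0005,-0.004,0.006,0,0,0.006,0.05,-0.0005,-0.004,0.01,0,0,0.006,0.05,-0.0005,-0.004,0.01,0,0,0.006,0.05,-0.0005,-0.004,0.01,0,0,0.006,0.05]
}}

```text
clock: 10.7
eef_pos: [602.3, 181.3, 240.8]
tcp_rot: [3.141, 0.0, -0.0]
contact_force: [0.0, 0.0, 0.1]
opening: 0.133
```

Run:
```python
from circ import *; import st
f=cam('wrist'); pickle.dump(f,open('w10.pkl','wb')); s=st.st(); x,y,z=s["eef_pos"]
g=cv2.cvtColor(f["color"],cv2.COLOR_BGR2GRAY)
print("     ",np.arange(298,350))
for r in range(182,216,2): print(r,g[r,298:350])
print("col",[ (r,int(v)) for r,v in zip(range(205,290),g[205:290,326])])
for n,P in dict(noseC=[x,y,z-162.3],collarfar=[x+15,y,z-91.3],neckfar=[x+7,y,z-55.3],necknear=[x-7,y,z-55.3],holefar=[609.5,180,74],holenear=[595.5,180,74],eyenear=[585.5,180,74]).items(): print(n,proj(f,P).round(1))
```

```text
t 10.75 pos [602.46 181.3  240.99] rot [ 3.1415e+00  1.0000e-04 -1.0000e-04] F [-0.4  0.5  0.1] op 0.135 q6 1.86
      [298 299 300 301 302 303 304 305 306 307 308 309 310 311 312 313 314 315
 316 317 318 319 320 321 322 323 324 325 326 327 328 329 330 331 332 333
 334 335 336 337 338 339 340 341 342 343 344 345 346 347 348 349]
182 [ 75  38  39  40  39  63 107 107 107 107 106 108 106 107 107 107 107 107
 105 107 105 107 106 107 107 106 108 106 106 105 106 107 105 107 106 105
 106 105 105 106 104 105 106 105 105 105 104 104 103 104 104  91]
184 [ 40  41  40  39  39  64 109 108 109 107 108 107 107 108 107 106 107 107
 106 107 104 106 105 106 106 106 105 105 106 105 102 105 106 105 105 106
 105 106 106 105 104 107 106 105 105 105 105 105 107 107 105  93]
186 [ 39  42  38  39  36  53  92  88  85  85  87  94  96 104 103 104 102 105
 105 102 104 104 103 105 103 104 104 104 104 102 104 102 103 103 103 104
 103 103 105 104 105 102 102 100 101  97  91  80  61  63  61  48]
188 [ 38  41  41  41  41  41  40  40  35  52  86 101 105 102 103 103 104 103
 103 104 103 102 102 102 103 102 102 101 101
[... 3364 characters left out ...]
 (244, 80), (245, 81), (246, 81), (247, 85), (248, 80), (249, 86), (250, 74), (251, 92), (252, 112), (253, 111), (254, 110), (255, 113), (256, 133), (257, 144), (258, 138), (259, 136), (260, 139), (261, 137), (262, 138), (263, 139), (264, 139), (265, 136), (266, 135), (267, 135), (268, 135), (269, 136), (270, 137), (271, 137), (272, 134), (273, 134), (274, 134), (275, 136), (276, 136), (277, 136), (278, 137), (279, 136), (280, 136), (281, 135), (282, 131), (283, 134), (284, 130), (285, 125), (286, 127), (287, 137), (288, 140), (289, 158)]
noseC [324.7 203.5]
collarfar [324.2 214.3]
neckfar [323.8 260. ]
necknear [323.9 290. ]
holefar [326.5 192.5]
holenear [326.5 210.7]
eyenear [326.5 223.4]
```

>>> {"api": "drive_tool", "payload": {
  "targets": [-0.001,0,0,0,0,0,0.05,-0.001,0,0.003,0,0,0,0.05,-0.001,0,0.006,0,0,0,0.05,-0.001,0,0.009,0,0,0,0.05,-0.001,0,0.012,0,0,0,0.05,-0.001,0,0.015,0,0,0,0.05,-0.001,0,0.015,0,0,0,0.05]
}}

```text
clock: 11.33
eef_pos: [601.1, 181.2, 225.1]
tcp_rot: [3.141, 0.001, -0.0]
contact_force: [-0.5, 0.0, -1.7]
opening: 0.135
```

Run:
```python
from circ import *; import st
f=cam('wrist'); pickle.dump(f,open('w11.pkl','wb')); s=st.st(); x,y,z=s["eef_pos"]
g=cv2.cvtColor(f["color"],cv2.COLOR_BGR2GRAY)
print("     ",np.arange(304,350))
for r in range(180,222,2): print(r,g[r,304:350])
for n,P in dict(noseC=[x,y,z-162.3],holefar=[609.5,180,74],holenear=[595.5,180,74],pinfar=[x+6,y,74]).items(): print(n,proj(f,P).round(1))
```

```text
t 11.3833 pos [601.28 181.26 225.46] rot [ 3.1413e+00  8.0000e-04 -2.0000e-04] F [-0.3  0.  -0.6] op 0.131 q6 1.86
      [304 305 306 307 308 309 310 311 312 313 314 315 316 317 318 319 320 321
 322 323 324 325 326 327 328 329 330 331 332 333 334 335 336 337 338 339
 340 341 342 343 344 345 346 347 348 349]
180 [106 107 108 108 107 107 108 107 107 106 108 105 105 107 106 108 104 111
 129 127 127 127 126 129 129 127 127 125 128 127 127 127 126 128 127 126
 127 126 128 125 124 125 125 124 125 128]
182 [107 107 107 107 107 107 107 106 106 107 108 106 106 107 106 107 106 110
 131 128 128 127 126 127 129 127 128 128 128 128 128 127 128 129 128 128
 128 127 127 127 125 126 126 125 126 126]
184 [107 107 107 106 107 107 106 107 108 106 105 107 108 107 107 106 106 106
 105 102 110 130 129 130 131 130 129 127 123 103 104 105 105 104 104 104
 104 108 127 127 122 101 101 103 102 103]
186 [107 107 108 108 106 107 107 106 107 106 107 107 108 106 108 106 108 106
 106 106 111 127 121 127 126 126 128 127 123 105 105 105 104 105 105 104
 105 108 119 119 115 103 103 104 103 104]
188 [109 108 109 108 10
[... 2626 characters left out ...]
1 110 107 104 102 101 101  93  58  38]
216 [ 38  36  59  99 114 121 123 130 139 142 140 140 139 138 140 141 140 140
 141 139 140 140 140 141 139 140 140 141 140 140 139 140 141 140 141 141
 141 134 125 122 115 106  93  56  36  39]
218 [ 35  56  96 120 134 139 138 138 139 139 139 139 140 138 138 137 139 138
 139 138 139 140 138 139 139 139 139 139 139 139 139 140 139 139 141 140
 140 139 140 141 140 134 111  83  51  38]
220 [ 80 117 128 139 139 138 139 139 138 138 138 137 139 138 137 139 138 137
 139 138 138 137 139 138 138 138 138 138 139 137 137 139 140 140 138 139
 139 140 139 139 137 139 137 121 102  57]
noseC [324.7 203.4]
holefar [326.4 196.3]
holenear [326.4 215.7]
pinfar [324.6 199.4]
```

>>> {"api": "drive_tool", "payload": {
  "targets": [0,0,0.004,0,0,0,0.05,0,0,0.007,0,0,0,0.05,0,0,0.01,0,0,0,0.05,0,0,0.013,0,0,0,0.05,0,0,0.016,0,0,0,0.05,0,0,0.02,0,0,0,0.05,0,0,0.02,0,0,0,0.05]
}}

```text
clock: 11.97
eef_pos: [601.1, 181.2, 205.0]
tcp_rot: [3.141, 0.001, -0.0]
contact_force: [0.1, -0.0, -2.0]
opening: 0.13
```

```bash
python3 st.py
```

```text
t 11.9667 pos [601.08 181.22 205.03] rot [ 3.1413e+00  1.2000e-03 -2.0000e-04] F [ 0.1 -0.  -2. ] op 0.13 q6 1.86
```

No contact force, so the shank is in the roller bore. I'll continue down.

>>> {"api": "drive_tool", "payload": {
  "targets": [0,0,0.004,0,0,0,0.05,0,0,0.008,0,0,0,0.05,0,0,0.012,0,0,0,0.05,0,0,0.016,0,0,0,0.05,0,0,0.02,0,0,0,0.05,0,0,0.024,0,0,0,0.05,0,0,0.027,0,0,0,0.05,0,0,0.027,0,0,0,0.05]
}}

```text
clock: 12.63
eef_pos: [601.1, 181.2, 178.2]
tcp_rot: [3.141, 0.001, -0.0]
contact_force: [-0.3, -0.3, -1.5]
opening: 0.131
```

```bash
python3 st.py
```

```text
t 12.6333 pos [601.15 181.23 178.16] rot [ 3.1413e+00  1.0000e-03 -1.0000e-04] F [-0.3 -0.3 -1.5] op 0.131 q6 1.86
```

>>> {"api": "drive_tool", "payload": {
  "targets": [0,0,0.003,0,0,0,0.05,0,0,0.005,0,0,0,0.05,0,0,0.007,0,0,0,0.05,0,0,0.008,0,0,0,0.05,0,0,0.009,0,0,0,0.05,0,0,0.009,0,0,0,0.05]
}}

```text
clock: 13.13
eef_pos: [601.5, 181.4, 170.6]
tcp_rot: [-3.142, -0.0, -0.0]
contact_force: [-2.6, -1.5, 5.2]
opening: 0.13
```

```bash
python3 st.py
```

```text
t 13.1333 pos [601.54 181.37 170.57] rot [-3.1416e+00 -1.0000e-04 -1.0000e-04] F [-2.6 -1.5  5.2] op 0.13 q6 1.86
```

>>> {"api": "drive_tool", "payload": {
  "targets": [0,0,0.001,0,0,0,0.05,0,0,0.001,0,0,0,0.05,0,0,0,0,0,0,0.25,0,0,0,0,0,0,0.4,0,0,0,0,0,0,0.4,0,0,-0.02,0,0,0,0.4,0,0,-0.05,0,0,0,0.4,0,0,-0.08,0,0,0,0.4,0,0,-0.08,0,0,0,0.4]
}}

```text
clock: 13.88
eef_pos: [604.1, 182.1, 255.7]
tcp_rot: [-3.139, -0.008, -0.0]
contact_force: [0.9, 0.4, 0.9]
opening: 0.399
```

Run:
```python
from circ import *; import st
st.st(); f=cam('wrist'); t=cam('top'); pickle.dump((f,t),open('w12.pkl','wb'))
for P in ([602,180,115],[602,180,79]): print(proj(f,P).round(1), proj(t,P).round(1))
a=f["color"][:400,100:540]; b=cv2.resize(t["color"][150:222,222:302],None,fx=4.4,fy=4.4,interpolation=cv2.INTER_CUBIC)
o=np.zeros((400,800,3),np.uint8); o[:,:440]=a; o[:317,440:792]=b[:317,:352]; cv2.imwrite("pics/w12.png",o)
```

```text
t 13.8833 pos [604.08 182.12 255.71] rot [-3.1392e+00 -7.9000e-03 -2.0000e-04] F [0.9 0.4 0.9] op 0.399 q6 1.86
[328.4 217.4] [259.3 200.2]
[328.2 202.8] [261.1 202.6]
```

View pics/w12.png

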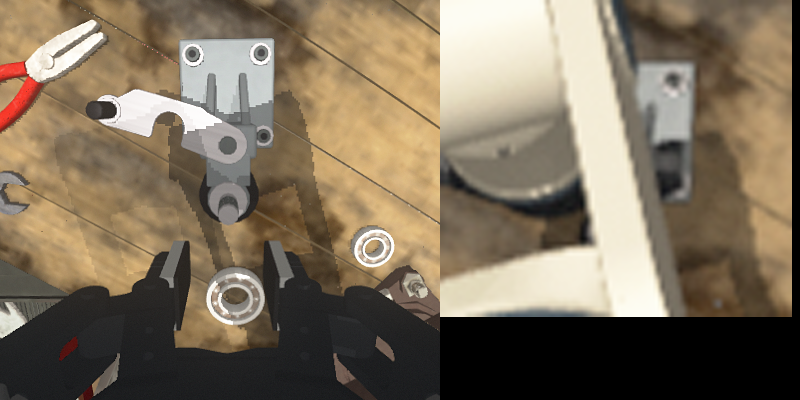

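The pin is seated with its collar on the eye. The keeper post's top is near full-frame (193,109), its foot near (208,110), and the hinge is at (328,146). Pictures used: 12.

Run:
```python
from circ import *
f,t=pickle.load(open("w12.pkl","rb")); g=cv2.cvtColor(f["color"],cv2.COLOR_BGR2GRAY)
m=np.zeros_like(g); m[95:125,175:225]=(g[95:125,175:225]<60)*255
c=max(cv2.findContours(m,cv2.RETR_EXTERNAL,cv2.CHAIN_APPROX_NONE)[0],key=cv2.contourArea); r=cv2.boundingRect(c); print(r,cv2.minAreaRect(c))
mm=cv2.moments(c); u,v=mm["m10"]/mm["m00"],mm["m01"]/mm["m00"]
p=onz(f,u,v,99); h=onz(f,328,146,85); print("post",p,"top",onz(f,r[0]+6,v,113),"hinge",h)
piv=np.array([602.5+44,180.2]); d=p[:2]-piv; print(np.linalg.norm(d),np.arctan2(d[1],-d[0]))
h2=cv2.cvtColor(f["color"],cv2.COLOR_BGR2GRAY)
for P in ([646.5,180.2,85],[602.5,180.2,115],[602.5,180.2,79]): print(proj(f,P))
for a in (1.7,1.75,1.8,1.85,1.9): 
    q=piv+88*np.array([-np.cos(a),np.sin(a)]); print(a,q,proj(f,[*q,113]).round(1),proj(f,[*q,85]).round(1))
```

```text
(186, 101, 30, 18) ((200.5, 109.5), (17.0, 29.0), 90.0)
post [671.96498392 261.47111212  99.        ] top [672.03103345 265.57240003 113.        ] hinge [646.16940448 180.19832673  85.        ]
85.167241773184 1.874440605616291
[327.99823711 145.53865276]
[328.07569825 216.67522032]
[327.89730205 202.20062459]
1.7 [657.8383155  267.46650332] [191.2 132.7] [206.4 130.1]
1.75 [662.1856529  266.79076332] [191.5 125.8] [206.8 123.9]
1.8 [666.49378433 265.89859152] [192.3 118.8] [207.6 117.7]
1.85 [670.75194172 264.79221786] [193.4 111.9] [208.6 111.6]
1.9 [674.94948188 263.47440772] [194.9 104.9] [210.  105.5]
```

>>> {"api": "drive_tool", "payload": {
  "targets": [0.006,-0.008,0,0,0,-0.12,0.4,0.012,-0.016,0,0,0,-0.24,0.4,0.019,-0.023,0,0,0,-0.36,0.4,0.025,-0.03,0,0,0,-0.48,0.4,0.031,-0.038,0,0,0,-0.6,0.4,0.037,-0.045,0,0,0,-0.72,0.4,0.043,-0.053,0,0,0,-0.84,0.4,0.05,-0.06,0,0,0,-0.96,0.4,0.056,-0.068,0,0,0,-1.08,0.4,0.062,-0.075,0,0,0,-1.2,0.4,0.068,-0.082,0,0,0,-1.277,0.4,0.068,-0.082,0,0,0,-1.277,0.4]
}}

```text
clock: 14.98
eef_pos: [669.6, 264.2, 247.8]
tcp_rot: [-3.14, 0.001, 1.281]
contact_force: [-1.1, -0.8, 0.2]
opening: 0.399
```

Run:
```python
from circ import *; import st
f=cam('wrist'); pickle.dump(f,open('w13.pkl','wb')); s=st.st(); g=cv2.cvtColor(f["color"],cv2.COLOR_BGR2GRAY)
from scipy.spatial.transform import Rotation as Ro
R=Ro.from_euler("xyz",s["tcp_rot"]).as_matrix(); print(R.T@(np.array([672,264.4,176])-s["eef_pos"]))
a,b=proj(f,[672,264.4,113]),proj(f,[672,264.4,85]); print(a,b)
y0,x0=int(min(a[1],b[1]))-25,int(a[0])-35
m=(g[y0:y0+75,x0:x0+70]<60).astype(np.uint8)
n,l,stt,c=cv2.connectedComponentsWithStats(m); print([(stt[i]+[x0,y0,0,0,0]).tolist()+(c[i]+[x0,y0]).round(1).tolist() for i in range(1,n) if stt[i][4]>40])
```

```text
t 15.0333 pos [669.11 263.51 247.96] rot [-3.1397e+00  1.5000e-03  1.2758e+00] F [-0.7 -0.3 -1.2] op 0.398 q6 0.67
[ 1.79943318  2.64603817 71.95194948]
[330.4635891  213.19020002] [330.06779705 201.2961598 ]
[[322, 194, 17, 26, 363, 329.9, 206.5]]
```

>>> {"api": "drive_tool", "payload": {
  "targets": [0.002,0.002,0.02,0,0,0,0.4,0.002,0.002,0.045,0,0,0,0.4,0.002,0.002,0.065,0,0,0,0.4,0.002,0.002,0.072,0,0,0,0.4,0.002,0.002,0.072,0,0,0,0.25,0.002,0.002,0.072,0,0,0,0.25]
}}

```text
clock: 15.53
eef_pos: [671.8, 264.4, 177.9]
tcp_rot: [-3.141, 0.001, 1.275]
contact_force: [0.5, -0.3, 0.6]
opening: 0.248
```

```bash
cat > arc.py <<'E'
from st import *
from scipy.spatial.transform import Rotation as Ro
import sys
s=st(); R=Ro.from_euler("xyz",s["tcp_rot"]); piv=np.array([646.5,180.2]); a0=np.pi-s["tcp_rot"][2]
for a in map(float,sys.argv[1:]):
    q=np.array([*(piv+88*np.array([-np.cos(a),np.sin(a)])),176]); w=(R.inv()*Ro.from_euler("xyz",[np.pi,0,np.pi-a])).as_rotvec()
    print(a,(R.inv().apply(q-s["eef_pos"])/1000).round(4),w.round(3))
E
python3 arc.py 1.865 1.745 1.625 1.505 1.385 1.265 1.145 1.025 .905 .785 .665 .545 .425
```

```text
t 15.5333 pos [671.78 264.38 177.89] rot [-3.1409e+00  6.0000e-04  1.2754e+00] F [ 0.5 -0.3  0.6] op 0.248 q6 0.67
1.865 [0.0001 0.0002 0.0019] [-0.001  0.001 -0.001]
1.745 [-0.0005 -0.0103  0.0019] [-0.001  0.001 -0.121]
1.625 [-0.0024 -0.0207  0.0019] [-0.001  0.001 -0.241]
1.505 [-0.0056 -0.0308  0.0019] [-0.001  0.    -0.361]
1.385 [-0.0099 -0.0404  0.0019] [-0.001  0.    -0.481]
1.265 [-0.0153 -0.0495  0.0019] [-0.001  0.    -0.601]
1.145 [-0.0218 -0.0578  0.0019] [-0.001  0.    -0.721]
1.025 [-0.0292 -0.0653  0.002 ] [-0.001  0.    -0.841]
0.905 [-0.0375 -0.0718  0.002 ] [-0.001  0.    -0.961]
0.785 [-0.0465 -0.0773  0.002 ] [-1.000e-03  0.000e+00 -1.081e+00]
0.665 [-0.0561 -0.0817  0.002 ] [-1.000e-03  0.000e+00 -1.201e+00]
0.545 [-0.0662 -0.085   0.002 ] [-1.000e-03  0.000e+00 -1.321e+00]
0.425 [-0.0765 -0.0869  0.002 ] [-1.000e-03 -0.000e+00 -1.441e+00]
```

>>> {"api": "drive_tool", "payload": {
  "targets": [-0.0005,-0.0103,0,0,0,-0.12,0.25,-0.0024,-0.0207,0,0,0,-0.24,0.25,-0.0056,-0.0308,0,0,0,-0.36,0.25,-0.0099,-0.0404,0,0,0,-0.48,0.25,-0.0153,-0.0495,0,0,0,-0.6,0.25,-0.0218,-0.0578,0,0,0,-0.72,0.25,-0.0292,-0.0653,0,0,0,-0.84,0.25,-0.0375,-0.0718,0,0,0,-0.96,0.25,-0.0465,-0.0773,0,0,0,-1.08,0.25,-0.0561,-0.0817,0,0,0,-1.2,0.25,-0.0662,-0.085,0,0,0,-1.32,0.25,-0.0662,-0.085,0,0,0,-1.32,0.25]
}}

```text
clock: 16.53
eef_pos: [571.2, 225.0, 179.7]
tcp_rot: [3.141, 0.001, 2.601]
contact_force: [-0.8, -0.2, -0.2]
opening: 0.249
```

```bash
python3 arc.py .545 .425 .305 .185 .1 .05 0 -.03 -.06 -.1
python3 - <<'E'
from circ import *
f=cam('wrist'); pickle.dump(f,open('w14.pkl','wb')); g=cv2.cvtColor(f["color"],cv2.COLOR_BGR2GRAY)
a=.545
for P in ([646.5-88*np.cos(a),180.2+88*np.sin(a),113],[646.5-88*np.cos(a),180.2+88*np.sin(a),90]): print(proj(f,P).round(0))
for r in range(220,330,8): print(r,g[r,280:376:4])
E
```

```text
t 16.5333 pos [571.19 225.04 179.71] rot [3.1406e+00 1.1000e-03 2.6014e+00] F [-0.8 -0.2 -0.2] op 0.249 q6 -0.66
0.545 [0.0004 0.0007 0.0037] [0.001 0.001 0.005]
0.425 [-0.0002 -0.0098  0.0037] [ 0.001  0.001 -0.115]
0.305 [-0.0021 -0.0202  0.0037] [ 0.001  0.001 -0.235]
0.185 [-0.0051 -0.0303  0.0037] [ 0.001  0.001 -0.355]
0.1 [-0.008  -0.0372  0.0037] [ 0.001  0.001 -0.44 ]
0.05 [-0.01   -0.0412  0.0037] [ 0.001  0.001 -0.49 ]
0.0 [-0.0122 -0.045   0.0037] [ 0.001  0.001 -0.54 ]
-0.03 [-0.0136 -0.0472  0.0037] [ 0.001  0.001 -0.57 ]
-0.06 [-0.015  -0.0494  0.0037] [ 0.001  0.001 -0.6  ]
-0.1 [-0.0171 -0.0523  0.0037] [ 0.001  0.001 -0.64 ]
[330. 263.]
[330. 243.]
220 [121 135 139 136 128 117 107 104 101 100  95 103 132 140 142 132  94  80
  81  81  78  80  82  83]
228 [ 87  97 107 100 101  82  80  85  85 107 158 144 162 163 163 157 142 161
  79  76  72  73  79  82]
236 [ 76  76  77  80  82  88  87  83  78 160 161  95  36  36  37  36 103 162
 155 100  89  88  92  99]
244 [ 68  72 132 132 132  44  90  83  78 158 162  33  35  34  37  36  33 168
  43 136 131 134  88  93]
252 [ 44  71 
[... 316 characters left out ...]
  44  41  39  41  48 192 189 191 192 190 188 176 157 150
  43  43  44 157 159 113]
284 [ 43  46  78  69  47  38 100  90  52 190 187 191 192 191 187 183 191 195
  41  43  58 140  48  46]
292 [ 43  43  43  47  47  40 124 119  94 205 196 200 198 195 185 182 191 191
  42  42  49  43  48  46]
300 [ 44  44  43  44  50  39 196 191 128 119  38  42  40 126  91  95  95 192
  29  47  50  45  46  47]
308 [ 43  43  43  42  50  74 165 162 194 122  95  99  95  95  95  94  93  92
 166  48  48  45  45  43]
316 [ 44  43  42  42  49 128 166 161 164 145 120 120 115  95  95  92  93 124
 196  47  47  45  47  43]
324 [ 43  42  43  70  47  82 192 189 191 122 121 124 129 132 128 125 190 185
 190  46  99  44  45  46]
```

The dark post (columns about 323-346) sits between the pads and is following. I'll finish the swing with a small overtravel.

>>> {"api": "drive_tool", "payload": {
  "targets": [-0.0002,-0.0098,0,0,0,-0.115,0.25,-0.0021,-0.0202,0,0,0,-0.235,0.25,-0.0051,-0.0303,0,0,0,-0.355,0.25,-0.008,-0.0372,0,0,0,-0.44,0.25,-0.01,-0.0412,0,0,0,-0.49,0.25,-0.0122,-0.045,0,0,0,-0.54,0.25,-0.0136,-0.0472,0,0,0,-0.54,0.25,-0.0145,-0.0485,0,0,0,-0.54,0.25,-0.015,-0.0494,0,0,0,-0.54,0.25,-0.015,-0.0494,0,0,0,-0.54,0.25]
}}

```text
clock: 17.42
eef_pos: [559.1, 176.1, 178.3]
tcp_rot: [3.141, 0.001, 3.134]
contact_force: [-0.1, -0.8, 0.4]
opening: 0.25
```

```bash
cat > post.py <<'E'
from circ import *; import st
f=cam('wrist'); pickle.dump(f,open('wl.pkl','wb')); s=st.st(); g=cv2.cvtColor(f["color"],cv2.COLOR_BGR2GRAY)
a,b=proj(f,[558.5,180.2,113]),proj(f,[558.5,180.2,85]); print("closed post pred",a.round(1),b.round(1))
for r in range(int(min(a[1],b[1]))-16,int(max(a[1],b[1]))+18,4): print(r,g[r,296:364:2])
E
python3 post.py
```

```text
t 17.4667 pos [558.92 176.1  178.15] rot [3.1415e+00 3.0000e-04 3.1350e+00] F [ 0.5  0.6 -0.3] op 0.249 q6 -1.26
closed post pred [337.6 265.3] [335.9 241.1]
225 [ 53  52  51  48  50  48  47  46  42  69 103  99  80 109 131 150 157 154
 155 153 151 149 149 149 145 138 113  81  82  81  82  84  84  84]
229 [ 58  55  56  55  56  58  54  52  48  45  52 105 137 151 150 144 140 155
 156 160 156 154 151 140 138 152 154 150 106  77  81  82  83  85]
233 [ 62  60  65  71  75  69  68  66  65  63 101 148 150 144 157 161 157 128
  92  43  29  77 124 154 152 155 147 157 153 109  80  79  81  81]
237 [ 67  77  90 100 100  99  94  92  89  75 152 151 141 155 157  88  28  34
  34  34  35  33  35  32  49 159 156 156 152 147  76  75  76  76]
241 [130 126  36  44 107 103 103 104  97  95 157 149 155 155 130  33  32  30
  32  36  33  36  35  35  33  92 161  50  32  90 128 128 130 129]
245 [128  81  39  38 100  93  91  83  40  54 159 151 155 157  81  33  34  33
  33  36  32  33  36  34  34  46 165  30  39  52 131 127 127 129]
249 [125  33  42  35 101  94  36  31  34  53 159 152 149 157  47  31  33  33
  33  3
[... 502 characters left out ...]
38  41  36  36  42  43  43  42 153 152 148 152  62  35  37  37
  35  38  38  41  38  38  35  37  35  39  40  40  39  48 131 125]
269 [ 41  40  37  38  41  44  42  41  42  39 148 154 148 151 142  30  37  38
  37  35  36  36  37  38  38  34  54  37  39  37  39  37 102 126]
273 [ 40  39  39  38  41  42  42  39  41  38 163 152 149 150 149 155 124  32
  37  38  37  36  36  32  46 145 145  34  40  39  41  39  60 130]
277 [ 42  37  41  39  42  42  41  40  42  36 150 150 148 150 150 152 155 155
 157 157 145 140 152 148 148 149 143  33  38  37  41  50  44 161]
281 [ 45  38  39  38  39  42  40  41  47  90 141 184 179 149 149 151 154 154
 156 153 152 149 148 148 147 150 148  32  40  40  41  46  55 162]
```

The post is near closed, but there's no stop force yet, so I'll push a little further in -y.

>>> {"api": "drive_tool", "payload": {
  "targets": [0,-0.001,0,0,0,0,0.25,0,-0.002,0,0,0,0,0.25,0,-0.003,0,0,0,0,0.25,0,-0.003,0,0,0,0,0.25]
}}

```text
clock: 17.8
eef_pos: [558.9, 174.7, 178.2]
tcp_rot: [3.138, 0.001, 3.135]
contact_force: [-0.5, 11.2, -1.5]
opening: 0.252
```

```bash
python3 post.py | sed -n '1,2p;10,12p'
```

```text
t 17.85 pos [558.88 174.69 178.17] rot [3.1385e+00 7.0000e-04 3.1355e+00] F [-0.4 11.4 -0.8] op 0.25 q6 -1.27
closed post pred [340.3 265.8] [338.1 241.5]
  32  32  32  35  35  32  32 133 157 157 152 151 123  76  76  77]
241 [132 124  33  41 109 104 105 106  96  93 128 152 150 153 159  48  32  35
  35  34  34  35  34  35  34  32 166  52  34  86 128 129 128 130]
```

The stop is reached, with 11 N on the tool. I'll back off within the cage, open and rise.

>>> {"api": "drive_tool", "payload": {
  "targets": [0,0.002,0,0,0,0,0.27,0,0.003,0,0,0,0,0.32,0,0.003,0,0,0,0,0.36,0,0.003,-0.02,0,0,0,0.36,0,0.003,-0.05,0,0,0,0.36,0,0.003,-0.085,0,0,0,0.36,0,0.003,-0.1,0,0,0,0.36,-0.04,0.003,-0.12,0,0,0,0.36,-0.06,0.003,-0.12,0,0,0,0.36,-0.06,0.003,-0.12,0,0,0,0.36]
}}

```text
clock: 18.68
eef_pos: [622.8, 175.4, 300.0]
tcp_rot: [3.141, 0.006, 3.136]
contact_force: [0.2, -0.4, -0.5]
opening: 0.359
```

Run:
```python
from circ import *; import st
f=cam('wrist'); pickle.dump(f,open('w16.pkl','wb')); st.st(); g=cv2.cvtColor(f["color"],cv2.COLOR_BGR2GRAY)
for n,P in dict(postT=[558.5,180.2,113],postB=[558.5,180.2,85],pinT=[602.5,180.2,115],hinge=[646.5,180.2,85]).items(): print(n,proj(f,P).round(1))
a,b=proj(f,[558.5,180.2,113]),proj(f,[558.5,180.2,85]); x0,y0=int(a[0])-30,int(min(a[1],b[1]))-25
m=(g[y0:y0+70,x0:x0+60]<60).astype(np.uint8); n,l,s,c=cv2.connectedComponentsWithStats(m)
print([((s[i]+[x0,y0,0,0,0]).tolist(),(c[i]+[x0,y0]).round(1).tolist()) for i in range(1,n) if s[i][4]>40])
for i in range(1,n):
    if s[i][4]>100: print(onz(f,*(c[i]+[x0,y0]),99))
p=proj(f,[602.5,180.2,115]).astype(int)
for r in range(p[1]-28,p[1]+30,4): print(r,g[r,p[0]-40:p[0]+42:3])
```

```text
t 18.7333 pos [620.42 175.27 298.5 ] rot [3.1415e+00 1.9000e-03 3.1358e+00] F [-0.5 -0.5 -1.6] op 0.363 q6 -1.29
postT [333.4 112.2]
postB [332.7 111.5]
pinT [333.5 170.6]
hinge [332.8 212.5]
[([325, 106, 15, 15, 95], [333.3, 112.4]), ([305, 125, 14, 31, 83], [311.9, 136.7])]
142 [ 80  81  81  87 104 135  62  62  76 245 246 247 249 248 246 231 131 132
 138 135 135  79 107 100 101 102 110 109]
146 [ 81  86  96 110 138 120  69  78  74 232 246 246 248 247 246 230 243 133
 138 135 135  76  72 104 100  99 103 102]
150 [ 94 103 108 114 130  46  73  74  72 186 247 248 249 249 247 229 235 132
 136 135 136  61  78 118 105 101  99  99]
154 [107 118 115  88  92  71  65  64 171 243 251 252 245 247 169 168 133 134
 137 135 134  45  89  83 119 111 111 102]
158 [128  95  96  96  92  49  46  84 130 166 166 167 100  91  81 124 137 127
 137 136 136  46  76  74  95 110 116 110]
162 [ 93  93  95  93  92  46  49  79 175 170 171  89  85  88  90  76 136 135
 139 136 134  44  74  72  72 111 103  99]
166 [ 94  93  94  94  93  47  47  80 165 168 171  97 169 169 136 136 103 134
 137 135 135  47  74  75  74 102
[... 261 characters left out ...]
 97  97 100  98  96  86 115 103 141 167 153 160 163 126 136 131
 138 135 136  78  81  82  81  80  79  76]
182 [ 97  87  81  81  83  85  85  84 102 110 131 131 165 160 131 127 136 133
 136 135 133  89  92  93  93  92  82  80]
186 [101 119 141 162 141 115 118  86 103 118 132 132 136 137 134 129 136 131
 136 134 138 112 139 139 139 100  83  82]
190 [ 98 167  80  76  69 168 101  83 102 131 133 132 138 137 133 129 135 132
 135 136 126 129  70  74  72 137  77  77]
194 [106 148  79  44  81 126  77  87 104 137 132 133 136 137 131 130 135 132
 136 135  78 101  59  40  61 120  75  93]
198 [ 91 161  84  65  86 165  92  96 102 140 134 132 136 135 134 130 135 131
 138 136  98 109  82  73  96 107  79  91]
```

Run:
```python
from circ import *
t0=pickle.load(open("top0.pkl","rb"))["color"].astype(int);t=cam("top")["color"].astype(int)
d=np.abs(t-t0).max(2)>40
for n,(x,y) in dict(pinM=(409,217),pinS=(428,225),green1=(344,158),green2=(404,186),turq=(405,257),driver=(455,265),tape=(382,156),bsmall=(315,230),bbig=(264,249),pliers=(200,178)).items(): print(n,d[y-7:y+8,x-7:x+8].sum())
sign_off();
```

```text
pinM 0
pinS 0
green1 0
green2 0
turq 0
driver 1
tape 0
bsmall 0
bbig 136
pliers 195
the job is handed in; nothing more can be done
```

The job is done and handed in at about 19 s of robot time. The roller is in the fork, the middle-length pin is seated through both arms, the keeper is closed, and the gripper is clear at 300 mm.

- **Roller:** the wrist view after release showed its bore within about 0.7 mm of the hole axis. I moved it about 8 mm along the bench when the fingers first closed, before lifting it.
- **Pin:** it went through upper arm, roller and lower arm with no noticeable side force. The collar met the bracket with its underside at 74.3 mm (nominal 74) and about 5 N upward on the tool.
- **Keeper:** I swung it until the stop pushed back with about 11 N. After letting go, the post's pixel position was within half a pixel of where the closed keeper should put it.
- **Everything else on the bench:** comparing the top camera before and after, the other two pins, the green and turquoise look-alikes, the screwdriver, tape measure and small bearing were unchanged.
- **Not confirmed:** the big bearing and the pliers differed in that comparison. I put this down to the arm blocking the camera in the later picture, and did not check it. Both were in the wrist view after the pin went in, and I never approached either.

The wrist camera was off by 1–2 mm close to the gripper, so I lined up the roller and pin by comparing them in the same picture. After my 12 viewed pictures ran out, the keeper checks were by numbers only.

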